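# Draw the pallet back to the stops and latch it

## Robot

A 6-joint arm with a two-finger parallel gripper is mounted at the origin on the work surface. World frame = base frame: x ahead of the robot, y to its left, z up, the work surface at z = 0. Lengths are in m, angles in rad, forces in N, time in s.
With the tool pointing down it reaches from about 0.4 to 0.825 m from the base axis. Payload 7 kg.
Tool frame: the origin (TCP) lies between the finger pads; the fingertips stand 22 mm ahead of it and the grasp point (between the pads) lies 3 mm ahead of it; z points along the fingers, y is the direction in which the jaws open and shut (so a half turn about z gives the same grasp; the last joint's range is limited). The gripper opens to 88 mm and grips with 3 to 60 N. Pads are 19 mm wide; open, the fingers measure 130 mm over their backs; the gripper's body (78 mm by 193 mm) begins 47 mm behind the grasp point.
Start: joints at [-1.011, 0.359, 0.012, 0, -1.224, -0.288], TCP at [0.181, -0.65, 0.249] pointing down, gripper open.
Joint ranges: [-3.07, 3.07], [-1.43, 2.12], [-1.02, 1.25], [-3.03, 1.67], [-3.05, -0], [-3.03, 3.03]. Speed limits (rad/s): [2.39, 2.39, 3.01, 3.14, 3.14, 3.14].

## Interface

Orientations are given as [roll, pitch, yaw] about the fixed x, y, z axes, in that order (R = Rz(yaw) Ry(pitch) Rx(roll)).
In Python, from station import arm, optics gives the robot as it stands. The module is installed in compiled form; this text tells all that it offers.
- The arm moves only by the tool jog_arm, never from a script. Its argument "motion" is a list that holds one entry, the list of rows, each a list of 7 numbers: the shift along the tool's x, y, z in m, then the turn, a rotation vector about the tool's x, y, z in degrees, then the finger opening in m, from 0 to 0.0876. In form: [[[x, y, z, rx, ry, rz, grip], ...]]. A call has 1 to 8 rows; each row is the pose to reach, as a shift and turn from the pose measured when the call began, along the tool's axes at that moment; what a row does not reach only later rows make up. A row lasts 1/10 s, in which the tool goes at most 50 mm and 8.59 degrees, less where a joint would pass 70% of its speed; a pose out of reach is approached as far as the arm can. A call with a gripper value outside its range is refused whole. The fingers move at their own pace and stop on an object; "newtons" is the grip in N (left out, the last holds). Time passes only in rows, so rows that repeat a pose let the fingers close. It gives the time, the measured TCP pose, the force and the opening at its end, in the units of the state.
- arm.get_state(): the state, without advancing time (a new reading comes with each control period).
- optics.grab_frame(name): name is "scene" or "side" or "wrist"; returns the picture (480x640x3 uint8, red, green, blue); there is no depth.
- optics.camera_model(name): a dict with "mtx" (3x3 intrinsics, pixels), "D" ([k1, k2, p1, p2, k3] as OpenCV has them; the pictures are not rectified), "R" (3x3) and "t" (3): a world point X has camera coordinates R X + t; the wrist camera has in their place "mount" (4x4, takes a point from camera to tool coordinates, whose origin is the TCP and whose axes are the flange's). Camera axes: x right, y down, z forward; pixel columns grow to the right and rows downward; lengths in m; the calibration is good to about 2 mm. A picture is of the moment at which its call begins: read the wrist's pose just before it. camera_model takes no time and is no camera call.
- arm.job_done(): hands the job in, once; it reports no verdict.
The state is a dict: "t": time; "q": joint angles; "qd": joint speeds; "joint_efforts": joint torques, N m; "eef_pos": TCP position; "ee_rot": TCP orientation; "force": force on the tool from outside, world axes, zero at the start; "moment": the same for the moment, N m; "width": finger opening in m.
Only numpy, scipy, OpenCV 4.12 (cv2) and the standard library are available. Lean on these libraries where they do the work, as an engineer would, in place of code of your own. Each camera call takes 0.05 s, during which the arm holds its last target.

## Task

The flat blue pallet with the dark rubber top has been left partly inside the tunnel of the test station: press lightly on its rubber top, never harder than about 25 N, and drag it back along its channel until it sits fully home against the two red stops. Then swing the yellow latch with the red knob all the way round so that it locks behind the pallet, and let go. Leave everything else on the bench where it is.

Things in the scene. Friction and masses are not known exactly. Their poses are not given: they have to be found in the camera images.
- station: fixed test station. Origin on the bench surface; x runs along the channel into the tunnel (the pallet is dragged along -x), z up. Dark base plate 12 mm thick, local x -150..190, y -140..140 mm. Channel bed 30 mm above the bench; steel rails at y 46..58 mm either side rise 8 mm above the bed. Cream housing 200 mm wide, 122 mm high from x = 110 mm on
- stops (a point): point midway between the two red stop blocks, on the faces that the pallet must rest against (station local x = -160 mm), at the height of the pallet's top, 44 mm above the bench. The blocks are 10 mm long, their tops 48 mm above the bench, their outer ends 43 mm either side of the middle
- tunnel_mouth (a point): middle of the upper front edge of the cream tunnel (station local x = -10 mm, 62 mm above the bench). The tunnel is 116 mm wide, its roof 6 mm thick; it covers the pallet's far part, 12 mm above it, and reaches back to the housing
- pallet: loose pallet: blue frame 160 mm along x, 90 mm along y (wider than a gripper opens), 14 mm thick, about 0.3 to 0.6 kg with its insert; origin at the centre of its underside, axes as the station's; frame top 44 mm above the bench. A dark rubber-faced insert, 150 x 84 mm, centred, covers its top and is what the fingers press. Home: origin at station local x = -80 mm. 2 mm play across the channel
- pallet_near_edge (a point): middle of the frame's upper near edge, 44 mm above the bench. The rubber top starts 5 mm inward of it and stands 1 to 5 mm above the frame: how much differs each time and is not measured, so feel for it. It is firm: 1 mm more adds many newtons, over 25 N of finger force damages it. A spring shoe (9 N) in the right rail brakes the pallet: it follows only when pressed with some 8 N or more
- latch (a joint): yellow swing latch on the left rail. 0 = open: tongue along station +x outside the channel, handle along -x. 1.571 = fully closed: tongue across the channel just behind the pallet, handle along +y. Positive is clockwise from above. About 0.06 N m friction, stays where left. If the pallet is more than about 3 mm short of home the tongue strikes its side and cannot close
- latch_pivot (a point): upright axis of the latch, at station local x = 10, y = 72 mm, 43.5 mm above the bench
- latch_knob (a point): top centre of the latch's upright red knob, 14 mm in diameter, 38 mm tall, top 85.5 mm and foot 47.5 mm above the bench, 48 mm from the pivot; it swings a quarter circle about the pivot, from local -x of it (open) to local +y of it (closed), and can be pinched from above or pushed
- gauge_tray: bystander: small grey open tray 75 x 32 x 16 mm on the station's right-hand base plate; origin under its centre; leave alone
- pin_gauge: bystander: upright brass pin 18 mm in diameter, 30 mm tall, on the station's right-hand base plate; origin under its centre; leave alone
- blue_bin: bystander: blue open bin 200 x 150 x 80 mm, right of the station; origin under its centre; leave alone
- oil_jar: bystander: jar 56 mm in diameter, 75 mm tall, far right; origin under its centre; leave alone
- screwdriver: bystander: yellow screwdriver lying at the left; leave alone
- connector: bystander: white connector block 50 x 30 x 20 mm at the left; origin under its centre; leave alone
- reel: bystander: black reel 90 mm in diameter, 40 mm tall, far left; origin under its centre; leave alone
There are look-alikes about, which are no part of the job. Of the things like the pallet, leave any that is brown or green; of the rest the larger one is meant.

How it is judged:
On the way, in this order (a step that is already met when the one before it is completed fails the run):
1. the pallet has been drawn back against the stops with the latch still open (x of pallet in the frame of station below -0.077 m and value of joint latch below 0.5 rad), for 0.2 s.
2. the latch is swung fully closed behind it (value of joint latch above 1.45 rad), for 0.2 s.
At the end, for the whole second after the job is handed in: the pallet lies flat in its channel within 3 mm of the red stops and at rest, and the latch is closed (at least 1.45 of 1.57 rad) (x of pallet in the frame of station below -0.077 m and z of pallet in the frame of station below 0.032 m and value of joint latch above 1.45 rad and linear speed of pallet below 0.01 m/s); the robot touches nothing.
It fails at once if the fingers press on the pallet with more than 25 N (contact force between the fingers and pallet above 25 N).
It fails at once if a bystander on the bench or the station is moved more than 15 mm (distance of any of gauge_tray, pin_gauge, blue_bin, oil_jar, screwdriver, connector, reel from where it was at the start of the episode above 0.015 m).
It also fails if it takes over 67 s, if anything falls off the work surface, if the arm or the gripper's body presses on something with over 40 N, if the wrist force passes 120 N, or if a joint passes its speed limit or range.

## Working session

There is one attempt and no reset: what is moved stays moved. The work goes in short steps, Python scripts to look and compute and a tool call to move; the robot and the scene stay as the last step left them, time stands still between calls to the robot, and variables do not carry over. Pictures are saved under pics/ and viewed, and the job is handed in when it is done.

Besides the shell and the picture viewer there is one more tool, called after "Call:" as name(argument=value, ...), one argument or row to a line, values as JSON. jog_arm: Moves the arm, as the interface text tells. Its arguments: {"type":"object","properties":{"motion":{"type":"array","items":{"type":"array","items":{"type":"array","items":{"type":"number"}}}},"newtons":{"type":"number"}},"required":["motion"]}

```bash
mkdir -p pics; python3 - <<'E'
from station import arm, optics
import cv2
s=arm.get_state()
for k in s: print(k,s[k])
for n in("scene","side","wrist"):
    im=optics.grab_frame(n); cv2.imwrite(f"pics/{n}0.png",im[...,::-1])
    print(n,optics.camera_model(n))
E
```

```text
t 0.0
q [-1.01092127e+00  3.59377833e-01  1.10494427e-02 -3.51508002e-04
 -1.22408003e+00 -2.88127231e-01]
qd [-0.00067024  0.00045448 -0.00037109  0.00037978  0.00113774 -0.00100922]
joint_efforts [-5.36384887e-04 -5.82721031e+01  2.93068510e+01  6.99753553e+00
  6.93037538e-03 -1.14324419e-04]
eef_pos [ 0.18105394 -0.64979468  0.24762416]
ee_rot [ 3.13995311e+00 -1.41314231e-04 -2.86996443e+00]
force [ 0.01358732  0.04181706 -0.54485827]
moment [-0.01092019  0.01400755 -0.02809806]
width 0.08778651130278207
scene {'mtx': array([[439.05200055,   0.        , 322.30584476],
       [  0.        , 439.05200055, 243.81088922],
       [  0.        ,   0.        ,   1.        ]]), 'D': array([-0.00160464,  0.        ,  0.        ,  0.        ,  0.        ]), 'R': array([[-0.90326102,  0.42868221,  0.01873755],
       [ 0.32170894,  0.70546512, -0.63152381],
       [-0.28394171, -0.5644028 , -0.77513004]]), 't': array([ 0.4510292 , -0.07625952,  1.12594273])}
side {'mtx': array([[504.54199075,   0.        , 319.6066324 ],
       [  0.        , 504.54199075, 242.23756981],
       [  0.      
[... 208 characters left out ...]
0781],
       [ 0.53817036, -0.60566705, -0.58612293]]), 't': array([0.37859113, 0.25953582, 1.03006911])}
wrist {'mtx': array([[335.06265524,   0.        , 319.85902365],
       [  0.        , 335.06265524, 241.9574159 ],
       [  0.        ,   0.        ,   1.        ]]), 'D': array([0.01708082, 0.        , 0.        , 0.        , 0.        ]), 'mount': array([[-3.58148819e-04, -9.69946072e-01, -2.43319725e-01,
         6.64444159e-02],
       [ 9.99999670e-01, -5.24672152e-04,  6.19575714e-04,
        -7.17474731e-04],
       [-7.28618114e-04, -2.43319423e-01,  9.69945941e-01,
        -1.36342397e-01],
       [ 0.00000000e+00,  0.00000000e+00,  0.00000000e+00,
         1.00000000e+00]])}
```

View pics/scene0.png

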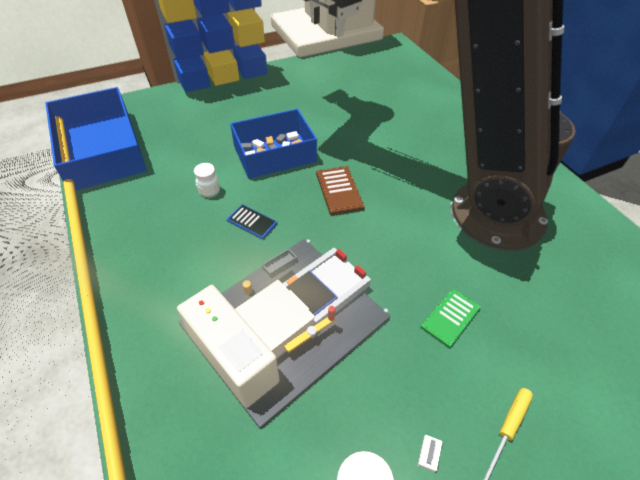

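View pics/side0.png

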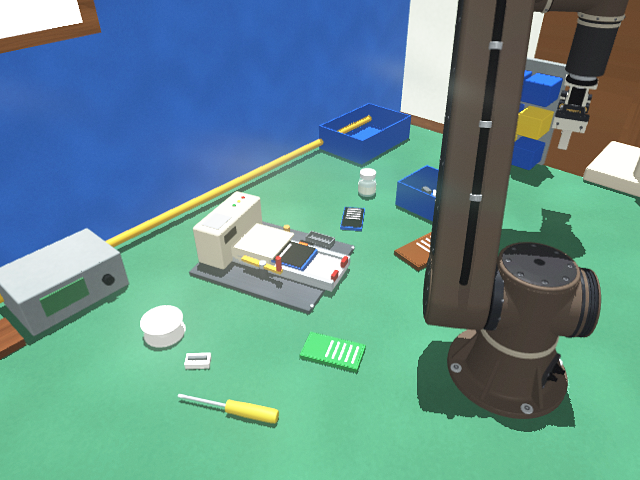

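View pics/wrist0.png

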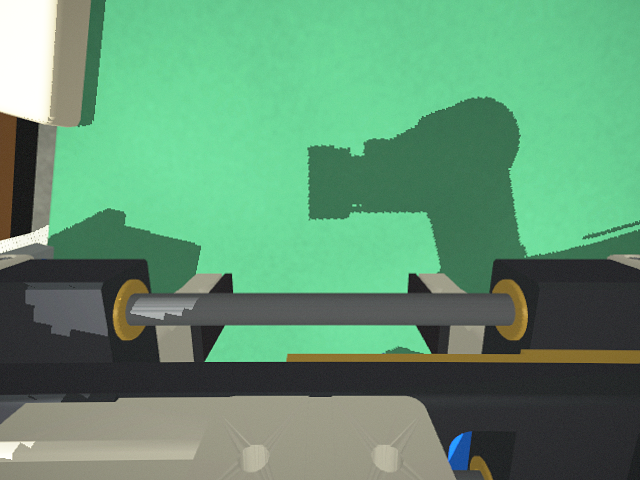

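The scene view shows the station around (285,320). The red stops are near (341,256) and (360,272), the dark rubber pallet near (310,290), and the latch knob near (332,314). I'll zoom in on these.

```bash
cat > h.py <<'E'
import numpy as np, cv2
from station import arm, optics
from scipy.spatial.transform import Rotation as Ro
def cam(n,state=None):
    m=optics.camera_model(n)
    if 'R' in m: return m['mtx'],m['D'],m['R'],m['t']
    s=state; Rt=Ro.from_euler('xyz',s['ee_rot']).as_matrix()
    M=m['mount']; Rc=Rt@M[:3,:3]; c=Rt@M[:3,3]+s['eef_pos']
    return m['mtx'],m['D'],Rc.T,-Rc.T@c
def ray(c,uv):
    K,D,R,t=c
    p=cv2.undistortPoints(np.array([[uv]],float),K,D)[0,0]
    return -R.T@t, R.T@np.array([p[0],p[1],1])
def onz(c,uv,z):
    o,d=ray(c,uv); return o+d*(z-o[2])/d[2]
def tri(rs):
    A=np.zeros((3,3));b=np.zeros(3)
    for o,d in rs:
        d=d/np.linalg.norm(d);P=np.eye(3)-np.outer(d,d);A+=P;b+=P@o
    x=np.linalg.solve(A,b)
    return x,[np.linalg.norm(np.cross(x-o,d/np.linalg.norm(d))) for o,d in rs]
def proj(c,X):
    K,D,R,t=c
    return cv2.projectPoints(np.atleast_2d(X).astype(float),cv2.Rodrigues(R)[0],t,K,D)[0][:,0]
E
python3 - <<'E'
import cv2
a=cv2.imread('pics/scene0.png')[230:420,170:400]; cv2.imwrite('pics/sc_z.png',cv2.resize(a,None,fx=3.4,fy=3.1,interpolation=2)[:600,:800])
a=cv2.imread('pics/side0.png')[180:320,180:370]; cv2.imwrite('pics/si_z.png',cv2.resize(a,None,fx=4,fy=4,interpolation=2)[:600,:800])
E
```

```text
(no output)
```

View pics/sc_z.png

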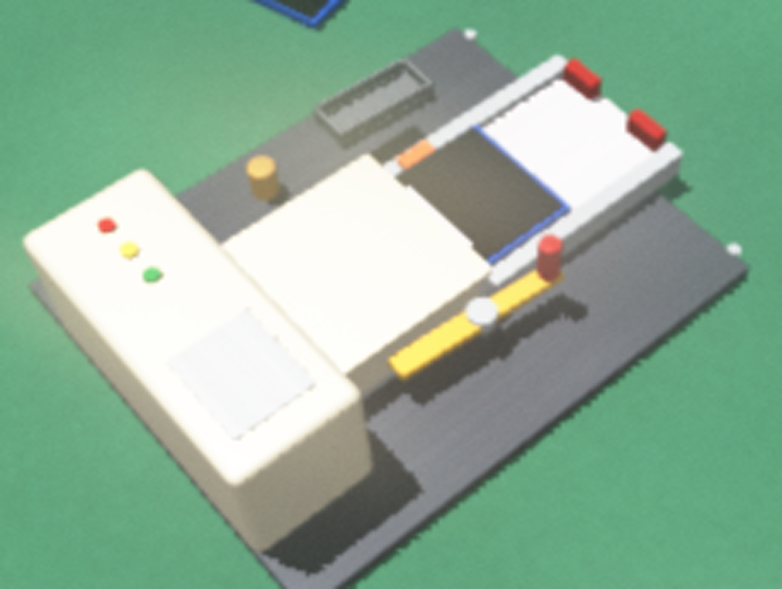

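View pics/si_z.png

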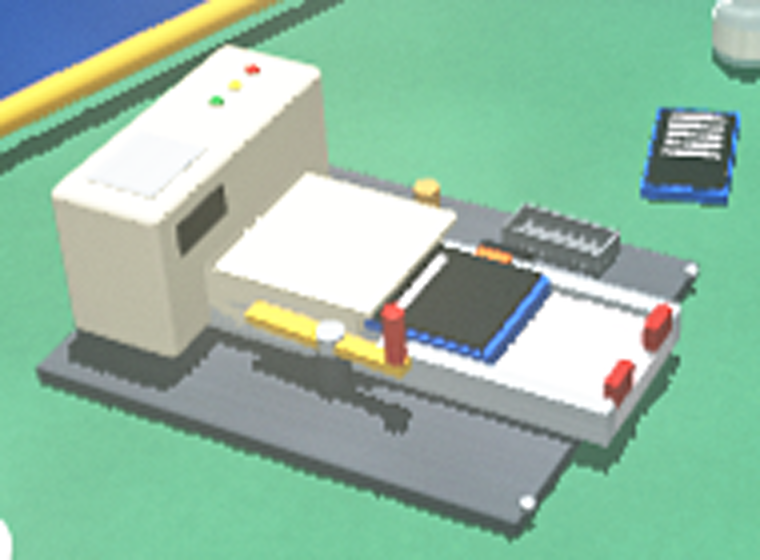

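```bash
python3 - <<'E'
from h import *
cs,cd=cam('scene'),cam('side')
S=lambda x,y:((x+.5)/3.4-.5+170,(y+.5)/3.1-.5+230)
D=lambda x,y:((x+.5)/4-.5+180,(y+.5)/4-.5+180)
P={'tunR':((368,155),(456,213),.062),'tunL':((491,268),(372,314),.062),
'palR':((476,127),(549,278),.044),'palL':((570,209),(488,352),.044),
'knob':((551,240),(394,309),.0855),'pivot':((482,308),(330,328),.0535),
'padL':((734,249),(527,502),.012),'padR':((470,34),(691,269),.012)}
R={}
for k,(a,b,z) in P.items():
    x,r=tri([ray(cs,S(*a)),ray(cd,D(*b))]); R[k]=x
    print(k,x.round(4),round(max(r),4),'| z-plane',onz(cs,S(*a),z).round(4)[:2],onz(cd,D(*b),z).round(4)[:2])
def ang(a,b):
    d=R[b]-R[a]; return np.degrees(np.arctan2(d[1],d[0])),np.hypot(*d[:2])
for p in (('tunR','tunL'),('palR','palL'),('padR','padL'),('pivot','knob')): print(p,ang(*p))
# red stops
for n,c in(('scene',cs),('side',cd)):
    im=cv2.imread(f'pics/{n}0.png'); h=cv2.cvtColor(im,cv2.COLOR_BGR2HSV)
    m=((h[...,0]<6)|(h[...,0]>174))&(h[...,1]>150)&(h[...,2]>60)
    nn,_,st,ce=cv2.connectedComponentsWithStats(m.astype(np.uint8))
    for i in range(1,nn):
        if st[i,4]>15: print(n,st[i],ce[i].round(1),onz(c,ce[i],.044).round(4))
E
```

```text
tunR [ 0.6002 -0.0052  0.0622] 0.0005 | z-plane [ 0.6003 -0.0048] [ 0.6005 -0.0061]
tunL [0.5674 0.1031 0.0589] 0.0 | z-plane [0.5681 0.1047] [0.5644 0.1058]
palR [ 0.525  -0.0119  0.0422] 0.0005 | z-plane [ 0.5257 -0.0101] [ 0.5235 -0.0108]
palL [0.5007 0.0728 0.0441] 0.0019 | z-plane [0.5015 0.0748] [0.5013 0.0701]
knob [0.535  0.1137 0.0857] 0.0004 | z-plane [0.5348 0.1132] [0.5351 0.1141]
pivot [0.5826 0.1241 0.053 ] 0.0004 | z-plane [0.5826 0.1239] [0.582  0.1251]
padL [0.4146 0.1306 0.0157] 0.0003 | z-plane [0.4128 0.1286] [0.4173 0.1281]
padR [ 0.485  -0.1103  0.0147] 0.0002 | z-plane [ 0.4841 -0.1126] [ 0.4871 -0.1128]
('tunR', 'tunL') (np.float64(106.84476368878468), np.float64(0.11315633509972224))
('palR', 'palL') (np.float64(105.97383533817789), np.float64(0.08809279442262885))
('padR', 'padL') (np.float64(106.30583525530851), np.float64(0.2510519933756753))
('pivot', 'knob') (np.float64(-167.66572460121068), np.float64(0.048712577077722655))
scene [337 250   9   8  38] [340.9 253.7] [ 0.4432 -0.0234  0.044 ]
scene [356 266   9   9  41] [359.7 269.9] [0.4263 0.0333 0.044 ]
side [342 257   6   6  22] [344.2 259. ] [ 0.4446 -0.0248  0.044 ]
side [332 270   6   7  23] [334.5 272.9] [0.4278 0.033  0.044 ]
```

```bash
cat >> h.py <<'E'
O=np.array([.5933,.0519]); YAW=np.radians(16.3)
def loc2w(x,y):
    c,s=np.cos(YAW),np.sin(YAW); return O+np.array([c*x-s*y,s*x+c*y])
def w2loc(p):
    c,s=np.cos(YAW),np.sin(YAW); d=np.asarray(p)[:2]-O; return np.array([c*d[0]+s*d[1],-s*d[0]+c*d[1]])
def go(x,y,z):
    s=arm.get_state(); Rt=Ro.from_euler('xyz',s['ee_rot'])
    d=np.append(loc2w(x,y),z)-s['eef_pos']
    T=Ro.from_euler('xyz',[np.pi,0,YAW-np.pi])
    print('shift',Rt.inv().apply(d).round(5),'turn',np.degrees((Rt.inv()*T).as_rotvec()).round(2))
def st():
    s=arm.get_state(); print('t',round(s['t'],2),'loc',(w2loc(s['eef_pos'])*1000).round(1),'z',round(s['eef_pos'][2]*1000,2),'F',s['force'].round(2),'w',round(s['width'],4),'yaw',s['ee_rot'][2].round(3))
E
python3 -c "
from h import *
st();go(-.05,0,.25)"
```

```text
t 0.15 loc [-592.6 -557.9] z 247.85 F [-0.07  0.98  0.19] w 0.0877 yaw -2.87
shift [-0.53537  0.56487 -0.00151] turn [ 0.07 -0.   -0.74]
```

Call:
jog_arm(
  motion=[
    [[-0.535,0.565,-0.002,0,0,-0.7,0.0],[-0.535,0.565,-0.002,0,0,-0.7,0.0],[-0.535,0.565,-0.002,0,0,-0.7,0.0],[-0.535,0.565,-0.002,0,0,-0.7,0.0],[-0.535,0.565,-0.002,0,0,-0.7,0.0],[-0.535,0.565,-0.002,0,0,-0.7,0.0],[-0.535,0.565,-0.002,0,0,-0.7,0.0],[-0.535,0.565,-0.002,0,0,-0.7,0.0]],
  ],
  newtons=20,
)

```text
t: 0.95
eef_pos: [0.3684, -0.2947, 0.2497]
ee_rot: [3.14, 0.0, -2.858]
force: [1.0, -0.6, 0.3]
width: 0.0291
```

```bash
python3 -c "
from h import *
st();go(-.05,0,.25)"
```

```text
t 0.95 loc [-313.1 -269.5] z 249.65 F [ 1.04 -0.59  0.31] w 0.0291 yaw -2.858
shift [-2.6289e-01  2.6974e-01  2.0000e-05] turn [ 0.06  0.02 -0.04]
```

Call:
jog_arm(
  motion=[
    [[-0.263,0.27,0,0,0,0,0.0],[-0.263,0.27,0,0,0,0,0.0],[-0.263,0.27,0,0,0,0,0.0],[-0.263,0.27,0,0,0,0,0.0],[-0.263,0.27,0,0,0,0,0.0],[-0.263,0.27,0,0,0,0,0.0],[-0.263,0.27,0,0,0,0,0.0],[-0.263,0.27,0,0,0,0,0.0]],
  ],
)

```text
t: 1.75
eef_pos: [0.5465, 0.0413, 0.2497]
ee_rot: [3.14, 0.0, -2.856]
force: [0.1, -1.6, 0.0]
width: 0.0005
```

```bash
python3 -c "
from h import *
st();go(-.05,0,.25)
s=arm.get_state();im=optics.grab_frame('wrist')
cv2.imwrite('pics/w1.png',im[...,::-1])
c=cam('wrist',s)
for n,p in dict(stops=(-160,0,44),tunnel=(-10,0,62),tunL=(-10,58,62),tunR=(-10,-58,62),knob=(-38,72,85.5),pivot=(10,72,53),palL=(-83,45,44),palR=(-83,-45,44)).items():
  print(n,proj(c,np.append(loc2w(p[0]/1e3,p[1]/1e3),p[2]/1e3)).round(0))
st()"
```

```text
t 1.75 loc [-47.9   2.9] z 249.72 F [ 0.05 -1.62  0.03] w 0.0005 yaw -2.856
shift [ 0.00207 -0.00293 -0.00028] turn [0.07 0.02 0.07]
stops [[317. 108.]]
tunnel [[317. 264.]]
tunL [[374. 264.]]
tunR [[260. 264.]]
knob [[395. 243.]]
pivot [[386. 279.]]
palL [[362. 190.]]
palR [[273. 190.]]
t 1.8 loc [-45.9   4.4] z 249.38 F [3.8  2.69 1.2 ] w 0.0008 yaw -2.855
```

View pics/w1.png

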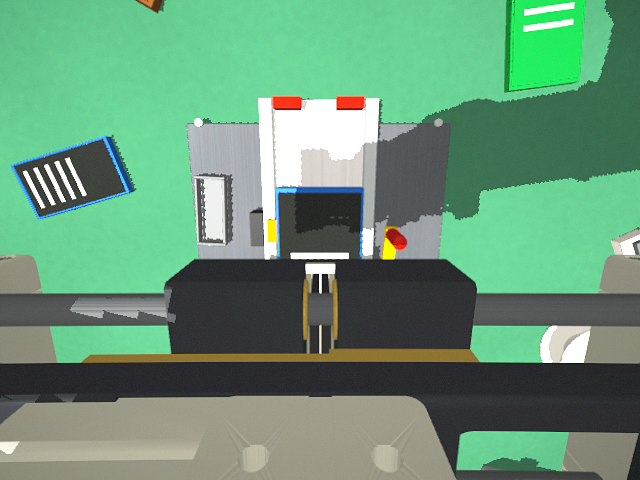

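```bash
python3 -c "
from h import *
st();go(-.055,0,.08)"
```

```text
t 1.8 loc [-45.9   4.4] z 249.38 F [3.8  2.69 1.2 ] w 0.0008 yaw -2.855
shift [ 0.00929 -0.00454  0.16937] turn [0.07 0.04 0.12]
```

Call:
jog_arm(
  motion=[
    [[0.009,-0.004,0.04,0,0,0,0.0],[0.009,-0.004,0.08,0,0,0,0.0],[0.009,-0.004,0.12,0,0,0,0.0],[0.009,-0.004,0.15,0,0,0,0.0],[0.009,-0.004,0.168,0,0,0,0.0],[0.009,-0.004,0.168,0,0,0,0.0],[0.009,-0.004,0.168,0,0,0,0.0],[0.009,-0.004,0.168,0,0,0,0.0]],
  ],
)

```text
t: 2.6
eef_pos: [0.5415, 0.0373, 0.0827]
ee_rot: [3.14, 0.003, -2.855]
force: [0.3, 0.9, 0.7]
width: 0.0002
```

```bash
python3 -c "
from h import *
st();go(-.055,0,.073)
im=optics.grab_frame('scene')
cv2.imwrite('pics/s1.png',cv2.resize(im[220:400,190:430,::-1],None,fx=3.3,fy=3.3,interpolation=2))
st()"
```

```text
t 2.6 loc [-53.8   0.6] z 82.69 F [0.34 0.92 0.7 ] w 0.0002 yaw -2.855
shift [ 0.00119 -0.00056  0.00969] turn [0.07 0.16 0.13]
t 2.65 loc [-53.8   0.6] z 82.81 F [ 0.43 -0.54 -0.19] w 0.0002 yaw -2.855
```

View pics/s1.png

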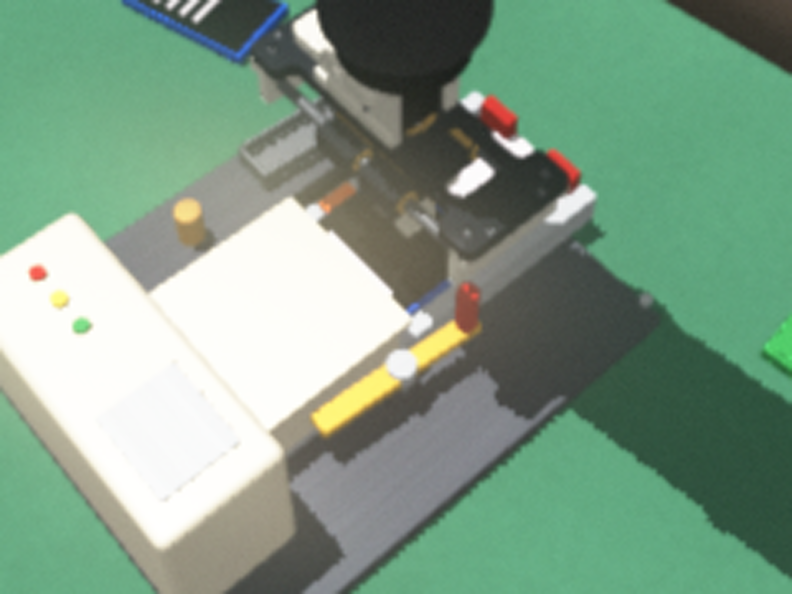

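Call:
jog_arm(
  motion=[
    [[0.001,-0.001,0.003,0,0.1,0.1,0.0],[0.001,-0.001,0.005,0,0.1,0.1,0.0],[0.001,-0.001,0.007,0,0.1,0.1,0.0],[0.001,-0.001,0.008,0,0.1,0.1,0.0],[0.001,-0.001,0.008,0,0.1,0.1,0.0],[0.001,-0.001,0.008,0,0.1,0.1,0.0]],
  ],
)

```text
t: 3.25
eef_pos: [0.5409, 0.0361, 0.0748]
ee_rot: [3.14, 0.001, -2.857]
force: [-0.5, 0.2, -0.7]
width: 0.0003
```

```bash
python3 -c "
from h import *
st();go(-.055,0,.073)"
```

```text
t 3.25 loc [-54.7  -0.4] z 74.76 F [-0.48  0.21 -0.73] w 0.0003 yaw -2.857
shift [0.00026 0.00042 0.00176] turn [0.07 0.08 0.03]
```

Call:
jog_arm(
  motion=[
    [[0,0,0.001,0,0,0,0.0],[0,0,0.002,0,0,0,0.0],[0,0,0.002,0,0,0,0.0]],
  ],
)

```text
t: 3.55
eef_pos: [0.5407, 0.0361, 0.0726]
ee_rot: [3.14, 0.001, -2.857]
force: [0.8, 0.3, -0.5]
width: 0.0005
```

Call:
jog_arm(
  motion=[
    [[0,0,0.0005,0,0,0,0.0],[0,0,0.0008,0,0,0,0.0],[0,0,0.0008,0,0,0,0.0]],
  ],
)

```text
t: 3.85
eef_pos: [0.5407, 0.0361, 0.0717]
ee_rot: [3.14, 0.001, -2.857]
force: [0.3, -0.5, 0.0]
width: 0.0005
```

Call:
jog_arm(
  motion=[
    [[0,0,0.0003,0,0,0,0.0],[0,0,0.0005,0,0,0,0.0],[0,0,0.0005,0,0,0,0.0]],
  ],
)

```text
t: 4.15
eef_pos: [0.5407, 0.0361, 0.0712]
ee_rot: [3.14, 0.001, -2.857]
force: [0.3, -0.3, -0.7]
width: 0.0003
```

Call:
jog_arm(
  motion=[
    [[0,0,0.0003,0,0,0,0.0],[0,0,0.0005,0,0,0,0.0],[0,0,0.0005,0,0,0,0.0]],
  ],
)

```text
t: 4.45
eef_pos: [0.5408, 0.0361, 0.0709]
ee_rot: [3.14, 0.001, -2.857]
force: [-1.1, -0.0, 1.7]
width: 0.0006
```

Call:
jog_arm(
  motion=[
    [[0,0,0.0002,0,0,0,0.0],[0,0,0.0003,0,0,0,0.0]],
  ],
)

```text
t: 4.65
eef_pos: [0.5408, 0.0361, 0.0708]
ee_rot: [3.14, 0.001, -2.856]
force: [-2.4, 0.9, 6.5]
width: 0.0004
```

```bash
python3 -c "
from h import *
st()"
```

```text
t 4.65 loc [-54.9  -0.4] z 70.8 F [-2.42  0.86  6.53] w 0.0004 yaw -2.856
```

Call:
jog_arm(
  motion=[
    [[0,0,0.0003,0,0,0,0.0],[0,0,0.0004,0,0,0,0.0],[0,0,0.0004,0,0,0,0.0]],
  ],
)

```text
t: 4.95
eef_pos: [0.5408, 0.0361, 0.0708]
ee_rot: [3.141, 0.001, -2.856]
force: [-2.2, 0.4, 7.4]
width: 0.0003
```

Call:
jog_arm(
  motion=[
    [[0,0,0.0005,0,0,0,0.0],[0,0,0.0006,0,0,0,0.0],[0,0,0.0006,0,0,0,0.0]],
  ],
)

```text
t: 5.25
eef_pos: [0.5407, 0.0361, 0.0707]
ee_rot: [3.141, 0.001, -2.856]
force: [-2.9, 0.0, 8.3]
width: -0.0001
```

Call:
jog_arm(
  motion=[
    [[0,0,0.0006,0,0,0,0.0],[0,0,0.0008,0,0,0,0.0],[0,0,0.0009,0,0,0,0.0]],
  ],
)

```text
t: 5.55
eef_pos: [0.5408, 0.0361, 0.0707]
ee_rot: [3.141, 0.002, -2.856]
force: [-4.9, 1.2, 11.9]
width: 0.0005
```

Call:
jog_arm(
  motion=[
    [[0.001,0,0.0009,0,0,0,0.0],[0.002,0,0.0009,0,0,0,0.0],[0.004,0,0.0009,0,0,0,0.0],[0.006,0,0.0009,0,0,0,0.0],[0.006,0,0.0009,0,0,0,0.0]],
  ],
)

```text
t: 6.05
eef_pos: [0.5368, 0.0351, 0.0708]
ee_rot: [3.141, 0.006, -2.855]
force: [4.3, 1.4, 5.8]
width: 0.0005
```

```bash
python3 -c "
from h import *
st()
im=optics.grab_frame('scene')
cv2.imwrite('pics/s2.png',cv2.resize(im[220:400,190:430,::-1],None,fx=3.3,fy=3.3,interpolation=2))
im=optics.grab_frame('side')
cv2.imwrite('pics/d2.png',cv2.resize(im[180:320,180:370,::-1],None,fx=4,fy=4,interpolation=2))
st()"
```

```text
t 6.05 loc [-58.9  -0.3] z 70.77 F [4.25 1.42 5.76] w 0.0005 yaw -2.855
t 6.15 loc [-58.9  -0.2] z 70.76 F [3.96 1.46 7.11] w 0.0005 yaw -2.855
```

View pics/d2.png

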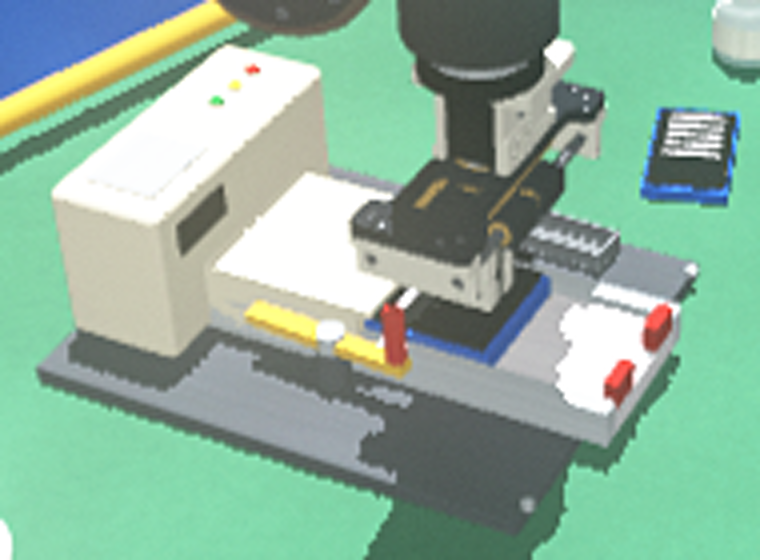

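Call:
jog_arm(
  motion=[
    [[0.0,0,0.0008,0,0,0,0.0],[0.001,0,0.001,0,0,0,0.0],[0.002,0,0.0012,0,0,0,0.0]],
  ],
)

```text
t: 6.45
eef_pos: [0.5367, 0.0351, 0.0707]
ee_rot: [3.141, 0.01, -2.854]
force: [5.3, 0.0, 7.6]
width: 0.0006
```

Call:
jog_arm(
  motion=[
    [[0.001,0,0.001,0,0.5,0,0.0],[0.002,0,0.0014,0,0.5,0,0.0],[0.002,0,0.0016,0,0.5,0,0.0]],
  ],
)

```text
t: 6.75
eef_pos: [0.5369, 0.0352, 0.0706]
ee_rot: [3.141, 0.005, -2.853]
force: [2.1, 0.8, 13.2]
width: 0.0004
```

```bash
python3 -c "
from h import *
st();go(-.06,0,.07)"
```

```text
t 6.75 loc [-58.9  -0.2] z 70.62 F [ 2.13  0.81 13.21] w 0.0004 yaw -2.853
shift [0.00113 0.00023 0.00062] turn [0.02 0.3  0.23]
```

Call:
jog_arm(
  motion=[
    [[0.003,0,0.0015,0,0.3,0.2,0.0],[0.005,0,0.0015,0,0.3,0.2,0.0],[0.007,0,0.0015,0,0.3,0.2,0.0]],
  ],
)

```text
t: 7.05
eef_pos: [0.5334, 0.0344, 0.0707]
ee_rot: [3.141, 0.007, -2.855]
force: [7.4, 1.8, 7.1]
width: 0.0002
```

```bash
python3 -c "
from h import *
st();go(-.06,0,.07)"
```

```text
t 7.05 loc [-62.4  -0. ] z 70.69 F [7.41 1.78 7.08] w 0.0002 yaw -2.855
shift [-2.39e-03  1.00e-05  7.10e-04] turn [0.02 0.39 0.1 ]
```

Call:
jog_arm(
  motion=[
    [[0.004,0,0.0018,0,0.4,0.1,0.0],[0.006,0,0.0022,0,0.4,0.1,0.0],[0.008,0,0.0022,0,0.4,0.1,0.0]],
  ],
)

```text
t: 7.35
eef_pos: [0.5301, 0.0335, 0.0707]
ee_rot: [-3.142, 0.009, -2.855]
force: [8.3, 0.2, 9.5]
width: 0.0003
```

```bash
cat >> h.py <<'E'
def pal(tag):
    im=optics.grab_frame('side'); st()
    cv2.imwrite(f'pics/{tag}.png',cv2.resize(im[180:320,180:370,::-1],None,fx=4,fy=4,interpolation=2))
    c=cam('side'); h=cv2.cvtColor(im,cv2.COLOR_RGB2HSV)
    m=(h[...,0]>105)&(h[...,0]<125)&(h[...,1]>130)&(h[...,2]>70)
    m[:,:250]=0;m[:,345:]=0;m[:230]=0;m[290:]=0
    v,u=np.nonzero(m)
    L=np.array([w2loc(onz(c,(a,b),.037)) for a,b in zip(u,v)])*1000
    k=abs(L[:,1])<40
    print('near-edge x pct',np.percentile(L[k,0],[2,10,25,50]).round(1),k.sum())
E
python3 -c "
from h import *
im0=cv2.imread('pics/side0.png')[...,::-1].copy()
st();pal('d3')
import h
optics_g=h.optics
class F: 
  grab_frame=staticmethod(lambda n:im0); camera_model=staticmethod(optics_g.camera_model)
h.optics=F; h.pal('d0re'); h.optics=optics_g
go(-.06,0,.07)"
```

```text
t 7.35 loc [-65.8   0.1] z 70.66 F [8.34 0.23 9.53] w 0.0003 yaw -2.855
t 7.4 loc [-66.2   0.1] z 70.63 F [ 7.93  0.33 10.19] w 0.0006 yaw -2.855
near-edge x pct [-89.3 -88.4 -86.8 -83.8] 91
t 7.4 loc [-66.2   0.1] z 70.63 F [ 7.93  0.33 10.19] w 0.0006 yaw -2.855
near-edge x pct [-85.6 -82.  -80.5 -78. ] 76
shift [-6.21e-03 -7.00e-05  6.80e-04] turn [0.   0.48 0.1 ]
```

View pics/d3.png

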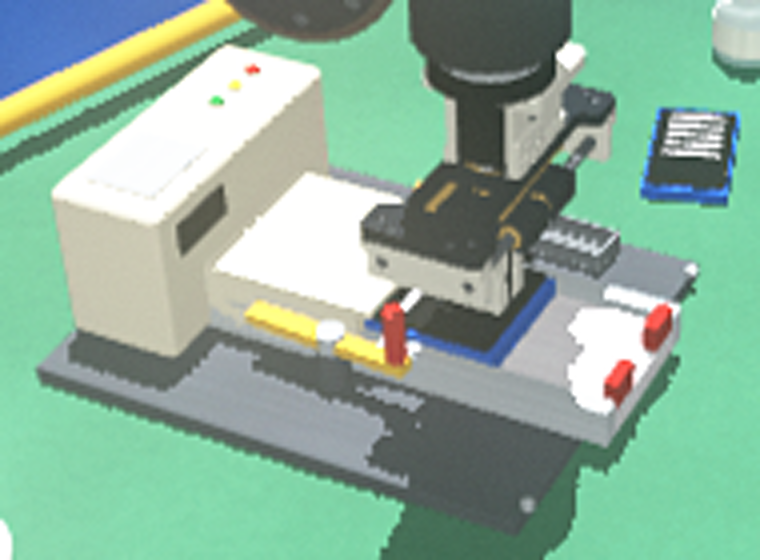

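Call:
jog_arm(
  motion=[
    [[0.004,0,0.002,0,0.5,0.1,0.0],[0.006,0,0.0025,0,0.5,0.1,0.0],[0.008,0,0.0028,0,0.5,0.1,0.0],[0.01,0,0.0028,0,0.5,0.1,0.0]],
  ],
)

```text
t: 7.8
eef_pos: [0.5254, 0.0322, 0.0706]
ee_rot: [-3.141, 0.01, -2.855]
force: [9.3, 0.5, 13.1]
width: 0.0004
```

```bash
python3 -c "
from h import *
pal('d4');go(-.06,0,.07)"
```

```text
t 7.85 loc [-71.1   0.1] z 70.55 F [ 8.77 -0.08 12.61] w 0.0003 yaw -2.855
near-edge x pct [-94.4 -93.3 -91.6 -88.5] 93
shift [-0.0111  -0.0001   0.00066] turn [-0.02  0.58  0.12]
```

Call:
jog_arm(
  motion=[
    [[0.005,0,0.0026,0,0.5,0.1,0.0],[0.007,0,0.0026,0,0.5,0.1,0.0],[0.01,0,0.0026,0,0.5,0.1,0.0],[0.012,0,0.0026,0,0.5,0.1,0.0],[0.014,0,0.0026,0,0.5,0.1,0.0],[0.016,0,0.0026,0,0.5,0.1,0.0]],
  ],
)

```text
t: 8.45
eef_pos: [0.5149, 0.0291, 0.0706]
ee_rot: [-3.141, 0.012, -2.855]
force: [10.6, -0.5, 12.2]
width: 0.0007
```

```bash
python3 -c "
from h import *
pal('d5');go(-.06,0,.07)"
```

```text
t 8.5 loc [-82.    0.1] z 70.55 F [ 8.12 -0.88 12.92] w 0.0008 yaw -2.855
near-edge x pct [-105.5 -104.3 -102.5  -99.5] 99
shift [-0.02194 -0.00015  0.00081] turn [-0.04  0.67  0.14]
```

Call:
jog_arm(
  motion=[
    [[0.005,0,0.0026,0,0.6,0.1,0.0],[0.008,0,0.0026,0,0.6,0.1,0.0],[0.011,0,0.0026,0,0.6,0.1,0.0],[0.014,0,0.0026,0,0.6,0.1,0.0],[0.017,0,0.0026,0,0.6,0.1,0.0],[0.02,0,0.0026,0,0.6,0.1,0.0],[0.022,0,0.0026,0,0.6,0.1,0.0]],
  ],
)

```text
t: 9.2
eef_pos: [0.4989, 0.0244, 0.0706]
ee_rot: [-3.14, 0.012, -2.854]
force: [10.0, 0.5, 12.6]
width: 0.0006
```

```bash
python3 -c "
from h import *
pal('d6');go(-.06,0,.07)"
```

```text
t 9.25 loc [-98.6   0.1] z 70.54 F [ 9.08 -1.   13.57] w 0.0007 yaw -2.854
near-edge x pct [-122.1 -120.9 -119.2 -115.8] 110
shift [-0.03864 -0.00027  0.00101] turn [-0.06  0.69  0.17]
```

Call:
jog_arm(
  motion=[
    [[0.005,0,0.0026,0,0.6,0.1,0.0],[0.008,0,0.0026,0,0.6,0.1,0.0],[0.011,0,0.0026,0,0.6,0.1,0.0],[0.014,0,0.0026,0,0.6,0.1,0.0],[0.017,0,0.0026,0,0.6,0.1,0.0],[0.02,0,0.0026,0,0.6,0.1,0.0],[0.022,0,0.0026,0,0.6,0.1,0.0]],
  ],
)

```text
t: 9.95
eef_pos: [0.483, 0.0198, 0.0705]
ee_rot: [-3.14, 0.013, -2.853]
force: [10.2, -0.5, 13.4]
width: 0.0009
```

```bash
python3 -c "
from h import *
pal('d7');go(-.06,0,.07)"
```

```text
t 10.0 loc [-1.152e+02  1.000e-01] z 70.51 F [ 9.36 -0.95 13.97] w 0.0002 yaw -2.853
near-edge x pct [-138.4 -137.3 -135.  -131.3] 120
shift [-0.05517 -0.00033  0.0012 ] turn [-0.08  0.71  0.21]
```

Call:
jog_arm(
  motion=[
    [[0.005,0,0.0024,0,0.6,0.1,0.0],[0.008,0,0.0024,0,0.6,0.1,0.0],[0.011,0,0.0024,0,0.6,0.1,0.0],[0.014,0,0.0024,0,0.6,0.1,0.0],[0.017,0,0.0024,0,0.6,0.1,0.0],[0.019,0,0.0024,0,0.6,0.1,0.0]],
  ],
)

```text
t: 10.6
eef_pos: [0.4698, 0.016, 0.0705]
ee_rot: [-3.14, 0.013, -2.853]
force: [9.8, 0.0, 12.5]
width: 0.0002
```

```bash
python3 -c "
from h import *
pal('d8');go(-.06,0,.07)"
```

```text
t 10.65 loc [-128.9    0.2] z 70.54 F [ 9.37 -0.07 13.78] w 0.0003 yaw -2.853
near-edge x pct [-152.  -150.8 -148.4 -144.5] 132
shift [-0.06889 -0.00048  0.00141] turn [-0.1   0.72  0.24]
```

Call:
jog_arm(
  motion=[
    [[0.005,0,0.0024,0,0.6,0.1,0.0],[0.007,0,0.0024,0,0.6,0.1,0.0],[0.008,0,0.0024,0,0.6,0.1,0.0],[0.009,0,0.0024,0,0.6,0.1,0.0],[0.01,0,0.0024,0,0.6,0.1,0.0]],
  ],
)

```text
t: 11.15
eef_pos: [0.4652, 0.0147, 0.0706]
ee_rot: [-3.139, 0.012, -2.852]
force: [10.9, -1.4, 12.9]
width: 0.0003
```

```bash
python3 -c "
from h import *
pal('d9');go(-.06,0,.07)"
```

```text
t 11.2 loc [-133.6    0.2] z 70.55 F [ 9.7  -1.73 12.68] w 0.0001 yaw -2.852
near-edge x pct [-156.2 -153.4 -151.2 -147.8] 112
shift [-0.07356 -0.00057  0.00145] turn [-0.12  0.7   0.27]
```

View pics/d9.png

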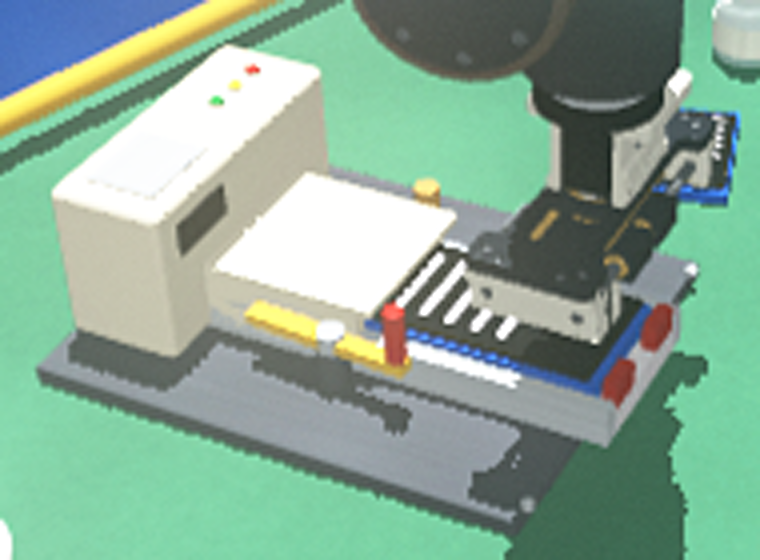

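Call:
jog_arm(
  motion=[
    [[0.005,0,0.0024,0,0.6,0.2,0.0],[0.006,0,0.0024,0,0.6,0.2,0.0],[0.007,0,0.0024,0,0.6,0.2,0.0],[0.008,0,0.0024,0,0.6,0.2,0.0]],
  ],
)

```text
t: 11.6
eef_pos: [0.4626, 0.014, 0.0706]
ee_rot: [-3.139, 0.012, -2.853]
force: [10.4, -1.4, 12.7]
width: 0.0003
```

```bash
python3 -c "
from h import *
pal('d10')"
```

```text
t 11.65 loc [-136.3    0.2] z 70.55 F [ 9.83 -1.7  11.72] w 0.0007 yaw -2.854
near-edge x pct [-158.6 -155.4 -152.7 -149.9] 89
```

Call:
jog_arm(
  motion=[
    [[0.005,0,0.0024,0,0.6,0.2,0.0],[0.006,0,0.0024,0,0.6,0.2,0.0],[0.007,0,0.0024,0,0.6,0.2,0.0],[0.008,0,0.0024,0,0.6,0.2,0.0]],
  ],
)

```text
t: 12.05
eef_pos: [0.4602, 0.0134, 0.0706]
ee_rot: [-3.139, 0.012, -2.855]
force: [10.2, 0.5, 11.8]
width: 0.0005
```

```bash
python3 -c "
from h import *
pal('d11')"
```

```text
t 12.1 loc [-138.6    0.4] z 70.57 F [ 9.83 -0.15 10.69] w 0.0003 yaw -2.855
near-edge x pct [-159.8 -156.7 -153.2 -132.9] 79
```

Call:
jog_arm(
  motion=[
    [[0.005,0,0.0024,0,0.6,0,0.0],[0.006,0,0.0024,0,0.6,0,0.0],[0.007,0,0.0026,0,0.6,0,0.0],[0.008,0,0.0026,0,0.6,0,0.0],[0.009,0,0.0026,0,0.6,0,0.0]],
  ],
)

```text
t: 12.6
eef_pos: [0.4575, 0.0132, 0.0706]
ee_rot: [-3.139, 0.014, -2.852]
force: [9.9, 2.8, 12.5]
width: 0.0008
```

```bash
python3 -c "
from h import *
pal('d12')"
```

```text
t 12.65 loc [-141.4    1. ] z 70.55 F [10.52  2.   11.78] w 0.0001 yaw -2.852
near-edge x pct [-159.8 -156.6 -153.2 -135.9] 80
```

View pics/d12.png

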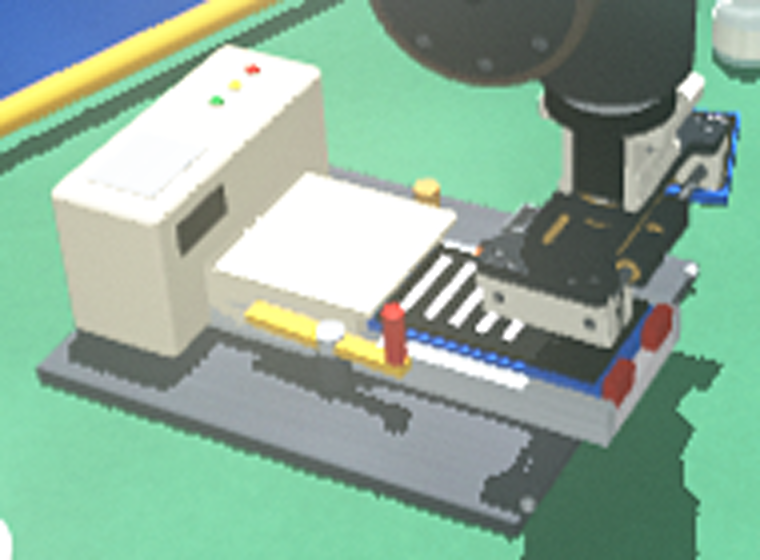

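Call:
jog_arm(
  motion=[
    [[0,0,-0.01,0,0.8,0,0.0],[0,0,-0.04,0,0.8,0,0.0],[0,0,-0.07,0,0.8,0,0.02],[0,0,-0.07,0,0.8,0,0.045],[0,0,-0.07,0,0.8,0,0.045]],
  ],
)

```text
t: 13.15
eef_pos: [0.4556, 0.0129, 0.1404]
ee_rot: [-3.14, -0.0, -2.853]
force: [-0.4, -0.5, 0.1]
width: 0.0192
```

```bash
python3 -c "
from h import *
pal('d13')
im=optics.grab_frame('scene'); cv2.imwrite('pics/s13.png',cv2.resize(im[220:400,190:430,::-1],None,fx=3.3,fy=3.3,interpolation=2))
k=w2loc([.535,.1137]);print(k);go(k[0],k[1],.14);go(k[0],k[1],.078)"
```

```text
t 13.2 loc [-143.5    1.1] z 139.76 F [-0.42  0.18 -0.73] w 0.0232 yaw -2.853
near-edge x pct [-159.7 -156.6 -153.  -128.5] 81
[-0.03861145  0.07567884]
shift [-0.10528  0.07413 -0.00095] turn [-0.12 -0.15  0.25]
shift [-0.10544  0.07426  0.06105] turn [-0.12 -0.15  0.25]
```

View pics/d13.png

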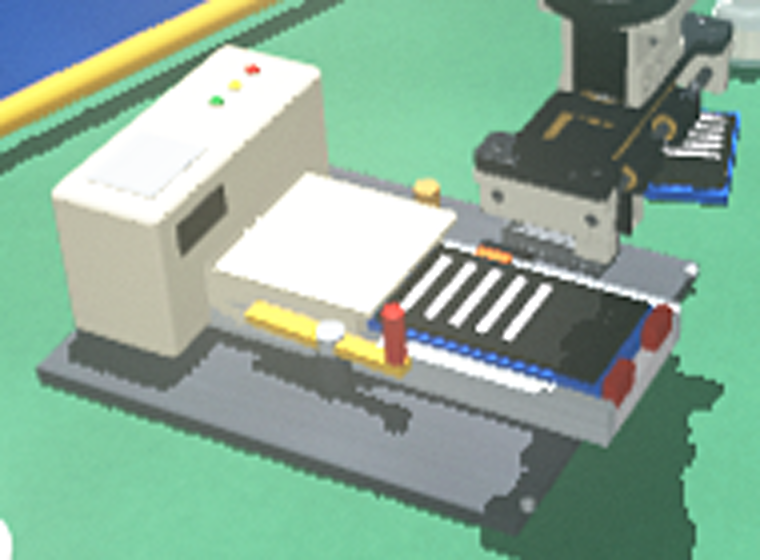

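View pics/s13.png

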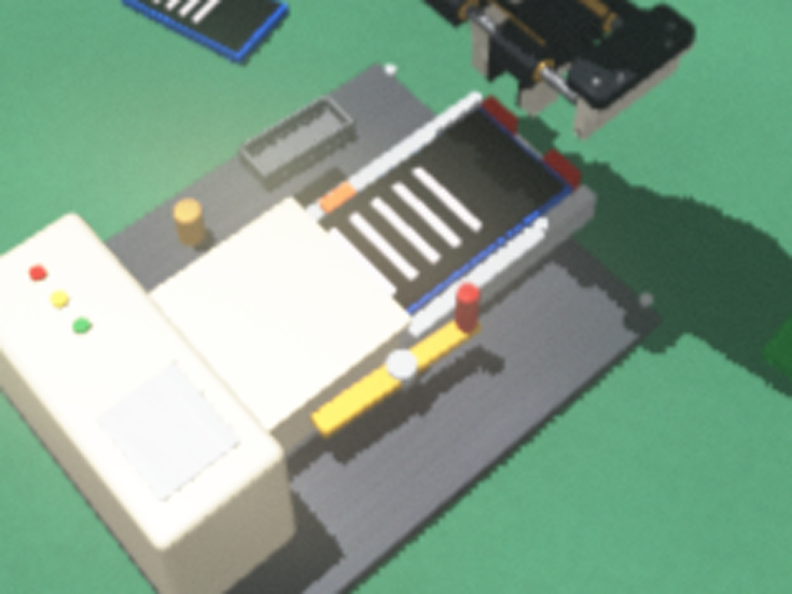

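Call:
jog_arm(
  motion=[
    [[-0.04,0.03,-0.001,0,0,0.2,0.05],[-0.08,0.055,-0.001,0,0,0.2,0.05],[-0.105,0.074,-0.001,0,0,0.2,0.05],[-0.105,0.074,-0.001,0,0,0.2,0.05],[-0.105,0.074,-0.001,0,0,0.2,0.05],[-0.105,0.074,0,0,0,0.2,0.05]],
  ],
)

```text
t: 13.85
eef_pos: [0.5336, 0.1127, 0.138]
ee_rot: [-3.139, -0.005, -2.857]
force: [-0.7, -0.3, -0.7]
width: 0.0502
```

```bash
python3 -c "
from h import *
st(); s=arm.get_state(); im=optics.grab_frame('wrist'); cv2.imwrite('pics/w13.png',im[...,::-1])
c=cam('wrist',s); print(proj(c,np.append(s['eef_pos'][:2],.0855)))
go(-.0386,.0757,.078)"
```

```text
t 13.85 loc [-40.2  75.1] z 138.0 F [-0.72 -0.35 -0.75] w 0.0502 yaw -2.857
[[321.06675748 273.49086176]]
shift [-0.00185  0.00087  0.06017] turn [-0.14 -0.25  0.01]
```

View pics/w13.png

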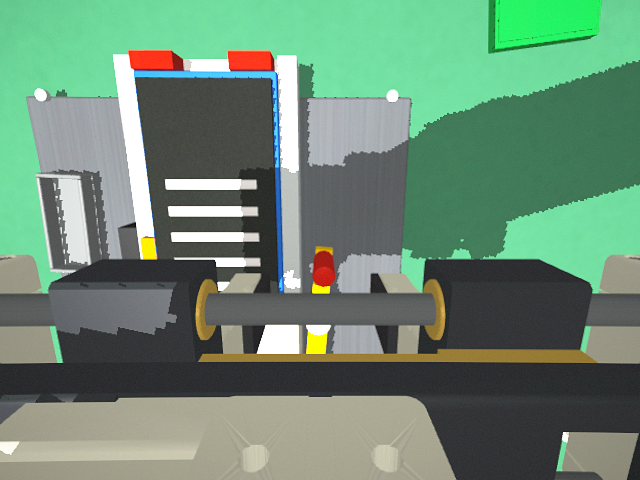

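The knob top at (324,276) sits between the fingers, and the point under the TCP projects to (321,273). The pallet is flush against the red stops. I'll descend and pinch the knob.

Call:
jog_arm(
  motion=[
    [[-0.002,0.001,0.02,0,-0.2,0,0.05],[-0.002,0.001,0.04,0,-0.2,0,0.05],[-0.002,0.001,0.058,0,-0.2,0,0.05],[-0.002,0.001,0.058,0,-0.2,0,0.05],[-0.002,0.001,0.058,0,-0.2,0,0.02],[-0.002,0.001,0.058,0,-0.2,0,0.012],[-0.002,0.001,0.058,0,-0.2,0,0.01],[-0.002,0.001,0.058,0,-0.2,0,0.005]],
  ],
  newtons=12,
)

```text
t: 14.7
eef_pos: [0.5355, 0.1141, 0.081]
ee_rot: [-3.14, 0.001, -2.857]
force: [-0.4, -0.3, -0.6]
width: 0.0237
```

```bash
python3 -c "
from h import *
st()"
```

```text
t 14.7 loc [-38.   75.9] z 80.99 F [-0.37 -0.29 -0.55] w 0.0237 yaw -2.857
```

Call:
jog_arm(
  motion=[
    [[0,0,0.002,0,0,0,0.005],[0,0,0.002,0,0,0,0.005],[0,0,0.002,0,0,0,0.005],[0,0,0.002,0,0,0,0.005]],
  ],
  newtons=12,
)

```text
t: 15.1
eef_pos: [0.5357, 0.1143, 0.0793]
ee_rot: [-3.14, 0.001, -2.857]
force: [-0.1, 0.7, 3.4]
width: 0.0132
```

```bash
python3 -c "
from h import *
st()
p=w2loc(arm.get_state()['eef_pos'])
for r in np.linspace(0.07,1.62,13):
  k=np.array([.010-.048*np.cos(r),.072+.048*np.sin(r)]); d=k-p
  print(round(r,2),'tool dx dy (mm)',(-d[0]*1000).round(1),(d[1]*1000).round(1))"
```

```text
t 15.1 loc [-37.8  76. ] z 79.26 F [-0.07  0.65  3.38] w 0.0132 yaw -2.857
0.07 tool dx dy (mm) 0.1 -0.7
0.2 tool dx dy (mm) -0.7 5.5
0.33 tool dx dy (mm) -2.3 11.4
0.46 tool dx dy (mm) -4.7 17.2
0.59 tool dx dy (mm) -7.8 22.5
0.72 tool dx dy (mm) -11.6 27.5
0.85 tool dx dy (mm) -15.9 31.9
0.97 tool dx dy (mm) -20.8 35.7
1.1 tool dx dy (mm) -26.1 38.8
1.23 tool dx dy (mm) -31.8 41.2
1.36 tool dx dy (mm) -37.8 42.9
1.49 tool dx dy (mm) -43.9 43.8
1.62 tool dx dy (mm) -50.1 43.9
```

Call:
jog_arm(
  motion=[
    [[-0.0007,0.0055,0,0,0,0,0.005],[-0.0023,0.0115,0,0,0,0,0.005],[-0.005,0.017,0,0,0,0,0.005],[-0.008,0.0225,0,0,0,0,0.005],[-0.0115,0.0275,0,0,0,0,0.005],[-0.016,0.032,0,0,0,0,0.005],[-0.0205,0.0355,0,0,0,0,0.005],[-0.0205,0.0355,0,0,0,0,0.005]],
  ],
)

```text
t: 15.9
eef_pos: [0.5455, 0.1548, 0.0788]
ee_rot: [-3.14, 0.001, -2.857]
force: [-2.1, -1.4, -1.0]
width: 0.0135
```

```bash
python3 -c "
from h import *
st()
p=w2loc(arm.get_state()['eef_pos'])
for r in np.linspace(0.97,1.7,8):
  k=np.array([.010-.048*np.cos(r),.072+.048*np.sin(r)]); d=k-p
  print(round(r,2),'tool dx dy (mm)',(-d[0]*1000).round(1),(d[1]*1000).round(1))
pal('d14')"
```

```text
t 15.9 loc [-17.  112.2] z 78.77 F [-2.14 -1.44 -0.96] w 0.0135 yaw -2.857
0.97 tool dx dy (mm) 0.2 -0.6
1.07 tool dx dy (mm) -4.1 2.1
1.18 tool dx dy (mm) -8.6 4.2
1.28 tool dx dy (mm) -13.4 5.9
1.39 tool dx dy (mm) -18.2 7.0
1.49 tool dx dy (mm) -23.2 7.7
1.6 tool dx dy (mm) -28.2 7.8
1.7 tool dx dy (mm) -33.2 7.4
t 15.95 loc [-17.  112.1] z 78.79 F [-1.92 -0.14 -1.97] w 0.0134 yaw -2.857
near-edge x pct [-159.6 -156.3 -151.3 -125.7] 90
```

View pics/d14.png

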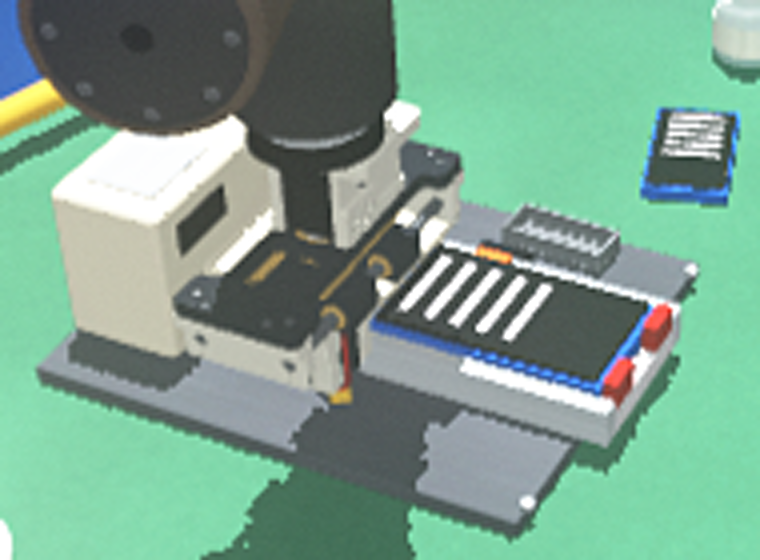

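Call:
jog_arm(
  motion=[
    [[-0.004,0.002,0,0,0,0,0.005],[-0.0085,0.0042,0,0,0,0,0.005],[-0.0135,0.0058,0,0,0,0,0.005],[-0.018,0.007,0,0,0,0,0.005],[-0.023,0.0077,0,0,0,0,0.005],[-0.027,0.0078,0,0,0,0,0.005],[-0.029,0.0078,0,0,0,0,0.005],[-0.029,0.0078,0,0,0,0,0.005]],
  ],
)

```text
t: 16.75
eef_pos: [0.5721, 0.1721, 0.0788]
ee_rot: [3.141, 0.003, -2.856]
force: [-3.6, 4.3, -1.4]
width: 0.0136
```

```bash
python3 -c "
from h import *
st()"
```

```text
t 16.75 loc [ 13.4 121.3] z 78.8 F [-3.65  4.35 -1.37] w 0.0136 yaw -2.856
```

Call:
jog_arm(
  motion=[
    [[-0.002,0,0,0,0,0,0.005],[-0.003,0,0,0,0,0,0.005],[-0.003,0,0,0,0,0,0.005]],
  ],
)

```text
t: 17.05
eef_pos: [0.5745, 0.173, 0.0786]
ee_rot: [3.141, 0.002, -2.856]
force: [-6.6, 0.8, 2.7]
width: 0.0138
```

Call:
jog_arm(
  motion=[
    [[0,0,0,0,0,0,0.04],[0,0,0,0,0,0,0.04],[0,0,0,0,0,0,0.04],[0,0,-0.03,0,0,0,0.04],[0,0,-0.07,0,0,0,0.04],[0,0,-0.11,0,0,0,0.04],[0,0,-0.15,0,0,0,0.04],[0,0,-0.15,0,0,0,0.04]],
  ],
)

```text
t: 17.85
eef_pos: [0.5775, 0.1742, 0.2355]
ee_rot: [3.14, 0.013, -2.856]
force: [0.8, 0.1, -0.3]
width: 0.04
```

```bash
python3 -c "
from h import *
pal('d15')
im=optics.grab_frame('scene'); cv2.imwrite('pics/s15.png',cv2.resize(im[220:400,190:430,::-1],None,fx=3.3,fy=3.3,interpolation=2))"
```

```text
t 17.9 loc [ 17.8 121.8] z 232.34 F [-1.14  0.07 -0.39] w 0.0397 yaw -2.856
near-edge x pct [-159.4 -155.5 -152.1 -132.9] 103
```

View pics/d15.png

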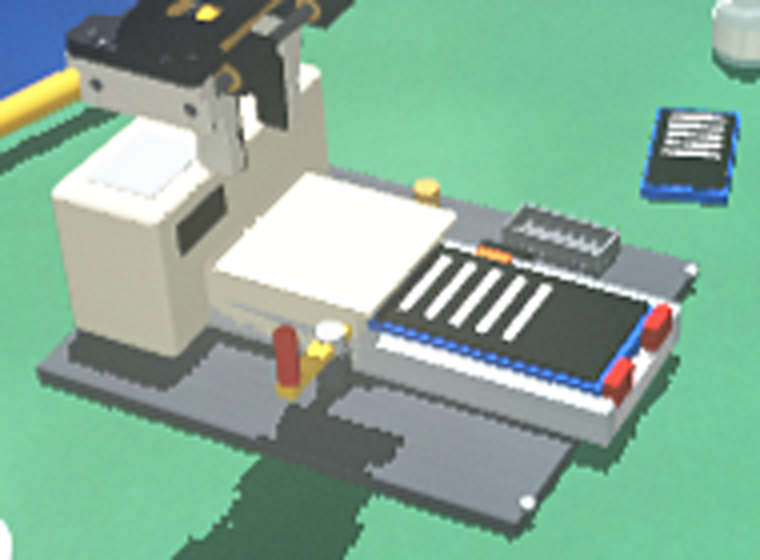

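View pics/s15.png

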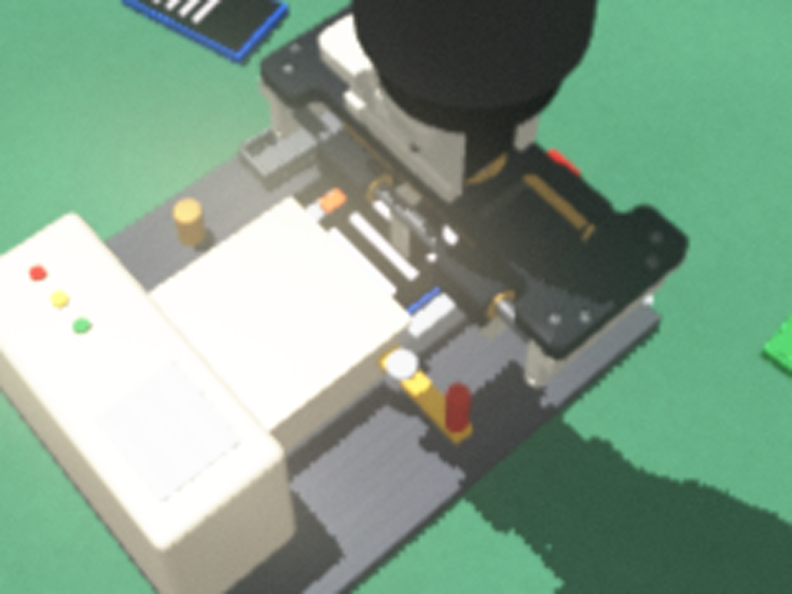

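```bash
python3 -c "
from h import *
cs,cd=cam('scene'),cam('side')
a=((458+.5)/3.3-.5+190,(390+.5)/3.3-.5+220);b=((287+.5)/4-.5+180,(331+.5)/4-.5+180)
x,r=tri([ray(cs,a),ray(cd,b)]);k=w2loc(x)*1000;print(x,r,k)
p=((402+.5)/3.3-.5+190,(362+.5)/3.3-.5+220);q=((330+.5)/4-.5+180,(328+.5)/4-.5+180)
y,_=tri([ray(cs,p),ray(cd,q)]);pv=w2loc(y)*1000;print(pv)
print('angle',np.arctan2(k[1]-72,-(k[0]-10)),np.arctan2(k[1]-pv[1],-(k[0]-pv[0])))"
```

```text
[0.56869569 0.16879798 0.08425037] [np.float64(0.00039979387457066183), np.float64(0.0003997938745706646)] [  9.1940268  119.10491128]
[10.15948674 72.59829096]
angle 1.5536878227140178 1.5500396843154702
```

```bash
python3 -c "
from h import *
st(); print(arm.job_done())"
```

```text
t 17.95 loc [ 16.5 121.6] z 230.07 F [-0.14  0.01 -0.39] w 0.0402 yaw -2.857
the job is handed in; nothing more can be done
None
```

I dragged the pallet back against the red stops, swung the latch closed behind it, let go, and handed the job in at about 18 s. No verdict came back.

- **Pallet drag:** I pressed with about 12–14 N. With the sideways drag of about 10 N, the highest total force I read was about 17 N, but I only had readings at the end of each move. At the start the fingers slipped about 5 mm, so I pressed a little harder, and then the pallet followed.
- **Pallet home:** In the side camera the near edge was at about -160 mm and stayed there while the fingers slid on another 2.8 mm. It read the same after the latch was closed (-159.4 mm). That reading comes from a colour mask good to a couple of millimetres. The pictures show the pallet flush against both red stops.
- **Latch:** I pinched the knob and swung it round to its end stop. Measured from two cameras afterwards, it stands at about 1.55 rad, against the 1.45 needed. It began at about 0.07 rad rather than exactly 0.
- **Release:** The gripper is open and about 150 mm above the knob. The last force reading was about zero.
- **Other items:** In the views I took, the tray, pin gauge and look-alike pallet had not visibly moved. I did not measure the other bystanders at the end, but the arm did not go near them.

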